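Pack the grinder change-over caddy

TASK

Pack the change-over kit into the basket: lay the long square dressing stone in the long trough, and stand the hubbed wheel flange in the large round nest, the tapered spindle in the small round nest and the square clamp block in the square nest, each upright and fully down in its recess. The worn-down short stone and the flat ring without a hub do not belong to the kit: leave them where they lie.

Things in the scene. Friction and masses are not known exactly. Their poses are not given: they have to be found in the camera images.
- stick_mid (a point): The long dressing stone: dark grey square bar, 68 x 22 x 22 mm, lying along its own x. A good grasp is across its 22 mm width, at the middle. Point: its centre, half-way up. It starts on the bench, at any yaw. Small clutter (brass collar, little tin, up to 28 mm wide, 14 mm high) lies among the things, 20 mm or more from each.
- flange_mid (a point): The hubbed wheel flange: steel disc 50 mm across and 8 mm thick with a round hub 26 mm across standing on its middle, 30 mm tall in all. z is its axis, hub up. A good grasp is on the upper part of the hub. Point: its centre, half-way up. It starts on the bench, at any yaw.
- spindle_mid (a point): The tapered spindle: steel, upright cylinder 32 mm across and 36 mm tall, with a cone on it that tapers from 24 mm to 8 mm across, 64 mm tall in all. z is its axis, cone up. A good grasp is on the upper part of the cylinder (the cylinder's top is 4 mm above this point). Point: its centre, half-way up. It starts on the bench, at any yaw.
- clamp_mid (a point): The clamp block: square steel block 40 x 40 mm, 18 mm thick, with a round dark thumbscrew 22 mm across and 20 mm tall on its middle, 38 mm tall in all. z up; x and y along its sides. A good grasp is on the thumbscrew. Point: its centre, half-way up. It starts on the bench, at any yaw.
- stub_mid (a point): Look-alike, not for the caddy: worn-down dressing stone, 34 x 22 x 22 mm, the same grey and section as the long one but half as long. Point: its centre, half-way up. It starts on the bench, at any yaw.
- flatring_mid (a point): Look-alike, not for the caddy: flat steel ring 50 mm across, 8 mm thick, with a 26 mm hole and no hub. Point: its centre, half-way up. It starts on the bench, at any yaw.
- nest_trough_floor (a point): Fixed plywood block, 93 x 93 x 34 mm, one of four nests in the white basket (which has which corner varies), with a long trough (84 mm along x, 38 mm along y) recess 7 mm deep in its top, lined with black rubber. Point: centre of the recess's floor, 31 mm above the bench; z up, x and y along the block's sides. For the long dressing stone. The basket, 198 x 198 mm, is fixed; its rim is 1 mm above the blocks' tops.
- nest_biground_floor (a point): Fixed plywood block, 93 x 93 x 34 mm, one of four nests in the white basket (which has which corner varies), with a round, 66 mm wide recess 7 mm deep in its top, lined with black rubber. Point: centre of the recess's floor, 31 mm above the bench; z up, x and y along the block's sides. For the flange.
- nest_smallround_floor (a point): Fixed plywood block, 93 x 93 x 34 mm, one of four nests in the white basket (which has which corner varies), with a round, 48 mm wide recess 7 mm deep in its top, lined with black rubber. Point: centre of the recess's floor, 31 mm above the bench; z up, x and y along the block's sides. For the spindle.
- nest_square_floor (a point): Fixed plywood block, 93 x 93 x 34 mm, one of four nests in the white basket (which has which corner varies), with a square, 56 x 56 mm recess 7 mm deep in its top, lined with black rubber. Point: centre of the recess's floor, 31 mm above the bench; z up, x and y along the block's sides. For the clamp block, its sides roughly along the nest's.
Not all that is in view belongs to the job. Leave any green, orange or purple look-alike of the part that bears nest_smallround_floor alone.

How it is judged:
By the outcome, as a careful person would: the job done as asked, in the order asked, and still so for the second after the job is handed in, with the robot touching nothing.
It also fails if it takes over 112 s, if anything falls off the work surface, if the arm or the gripper's body presses on something with over 40 N, if the wrist force passes 120 N, or if a joint passes its speed limit or range.

ROBOT

A 6-joint arm with a two-finger parallel gripper is mounted at the origin on the work surface. World frame = base frame: x ahead of the robot, y to its left, z up, the work surface at z = 0. Lengths are in m, angles in rad, forces in N, time in s.
With the tool pointing down it reaches from about 0.275 to 0.75 m from the base axis. Payload 10.2 kg.
Tool frame: the origin (TCP) lies at the very end of the fingers, on their centre line; the grasp point (between the pads) lies 19 mm behind it; z points along the fingers, y is the line along which they close (so a half turn about z gives the same grasp; the last joint's range is limited). The gripper opens to 85 mm and grips with 20 to 120 N. Pads are 22 mm wide; open, the fingers measure 114 mm over their backs; the gripper's body (76 mm by 85 mm) begins 54 mm behind the grasp point. The pads swing forward as they close: fully open they stand 13 mm farther back than shut.
Start: joints at [-0.223, 0.313, 1.498, -0, 1.331, -0.223], TCP at [0.525, -0, 0.231] pointing down, gripper open.
Joint ranges: [-2.94, 2.94], [-0.97, 2.17], [0.19, 2.56], [-1.23, 4.37], [0.02, 3.11], [-2.88, 2.88]. Speed limits (rad/s): [2.39, 2.39, 3.01, 3.14, 3.14, 3.14].

INTERFACE

Orientations are given as [roll, pitch, yaw] about the fixed x, y, z axes, in that order (R = Rz(yaw) Ry(pitch) Rx(roll)).
In Python, from plant import arm, vision gives the robot as it stands.
- The arm moves only by the tool jog_arm, never from a script. Its argument "targets" is one flat list of numbers, 7 for each row, row after row: the shift along the tool's x, y, z in cm, then the turn, a rotation vector about the tool's x, y, z in rad, then the closure in counts, from 0 (fully open) to 255 (shut). In form: [x, y, z, ax, ay, az, fingers, x, y, z, ax, ay, az, fingers, ...]. A call has 1 to 10 rows; each row is the pose to reach, as a shift and turn from the pose commanded when the call began, along the tool's axes at that moment; what a row does not reach only later rows make up. A row lasts 1/12 s, in which the tool goes at most 41.7 mm and 7.16 degrees, less where a joint would pass 70% of its speed; a pose out of reach is approached as far as the arm can. A call with a gripper value outside its range is refused whole. The fingers move at their own pace and stop on an object; "newtons" is the grip in N (left out, the last holds). Time passes only in rows, so rows that repeat a pose let the fingers close. It gives the time, the measured TCP pose, the force, the opening and the grip force at its end, in the units of the state.
- arm.get_obs(): the state, without advancing time (a new reading comes with each control period).
- vision.snapshot(name): name is "scene" or "side" or "wrist"; returns the picture (384x512x3 uint8, blue, green, red); there is no depth.
- vision.camera_model(name): a dict with "fx", "fy", "cx", "cy" (pixels), "xyz" and "rotation" of the camera in the world. Camera axes: x right, y up, looking along -z (the intrinsics and any distortion apply to the point x, -y, -z); pixel columns grow to the right and rows downward; lengths in m; the calibration is good to about 2 mm. The wrist camera is an equidistant fisheye: a pixel r from the principal point sees the ray r / f radians off the axis. A picture is of the moment at which its call begins: read the wrist's pose just before it. camera_model takes no time and is no camera call; for the wrist camera it gives the pose at the moment of the call.
- arm.job_done(): hands the job in; it is judged then, once.
The state is a dict: "time_s": time; "joints": joint angles; "joint_vel": joint speeds; "joint_torque": joint torques, N m; "tool_pos": TCP position; "ee_rot": TCP orientation; "force": force on the tool from outside, world axes, zero at the start; "moment": the same for the moment, N m; "finger_gap": opening from 0.0 (shut) to 1.0 (fully open); "grip_force": force on a finger pad.
Only numpy, scipy, OpenCV 4.12 (cv2) and the standard library are available. Lean on these libraries where they do the work, as an engineer would, in place of code of your own. Each camera call takes 0.05 s, during which the arm holds its last target. There are 200 camera calls.

## Working session

There is one attempt and no reset: what is moved stays moved. The work goes in short steps, Python scripts to look and compute and a tool call to move; the robot and the scene stay as the last step left them, time stands still between calls to the robot, and variables do not carry over. Pictures are saved under pics/ and viewed, at most 14 in all, crops included, and the job is handed in when it is done.

Besides the shell and the picture viewer there is one more tool, called after "Request:" in YAML: its name, and indented under it one key for each argument. jog_arm: Moves the arm, as the interface text tells. Its arguments: {"type":"object","properties":{"targets":{"type":"array"},"newtons":{"type":"number"}},"required":["targets"]}

```bash
ls; mkdir -p pics; python3 - <<'E'
from plant import arm, vision
import cv2
o=arm.get_obs();print(o)
for n in("scene","side","wrist"):
    print(n,vision.camera_model(n))
    cv2.imwrite(f"pics/{n}0.png",vision.snapshot(n))
E
```

```text
pics
{'time_s': 0.0, 'joints': array([-2.23410473e-01,  3.13458716e-01,  1.49847505e+00, -3.60002385e-05,
        1.33102349e+00, -2.23374970e-01]), 'joint_vel': array([ 0.00127683, -0.00120667, -0.00022747,  0.00108095, -0.0014527 ,
        0.00081136]), 'joint_torque': array([-5.78409599e-04, -4.12261176e+01, -2.59742296e+01, -3.58453699e-04,
        4.11797926e-03, -1.23038126e-05]), 'tool_pos': array([5.24721084e-01, 3.65507414e-05, 2.30716338e-01]), 'ee_rot': array([-3.14025422e+00, -2.68197610e-04,  1.57076922e+00]), 'force': array([ 0.63267986, -0.25985574,  0.41756119]), 'moment': array([-0.02796352, -0.05065115, -0.04728223]), 'grip_force': 0.0, 'finger_gap': 0.998227005562866}
scene {'fx': 490.4927997541137, 'fy': 490.4927997541137, 'cx': 262.70594606045256, 'cy': 183.97940577194183, 'xyz': array([1.26756881, 0.05975116, 1.21849456]), 'rotation': array([ 0.60369272, -0.00504237,  1.7300761 ])}
side {'fx': 444.9033962788626, 'fy': 444.9033962788626, 'cx': 262.63814295810806, 'cy': 188.20701934628124, 'xyz': array([-0.08516468,  0.88654115,  0.64390763]), 'rotation': array([ 1.09440115,  0.01108498, -2.60577601])}
wrist {'fx': 297.3186396354542, 'fy': 297.3186396354542, 'cx': 260.85686055740814, 'cy': 195.39439283999872, 'xyz': array([0.52523893, 0.07305042, 0.37227905]), 'rotation': array([-0.28732585,  0.00109409,  0.00087498])}
```

View pictures.

```bash
python3 - <<'E'
import cv2
a=cv2.imread("pics/scene0.png")
cv2.imwrite("pics/scene0x.png",cv2.resize(a,(800,600),interpolation=cv2.INTER_CUBIC))
a=cv2.imread("pics/side0.png")
cv2.imwrite("pics/side0x.png",cv2.resize(a,(800,600),interpolation=cv2.INTER_CUBIC))
E
```

```text
(no output)
```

View pics/scene0x.png

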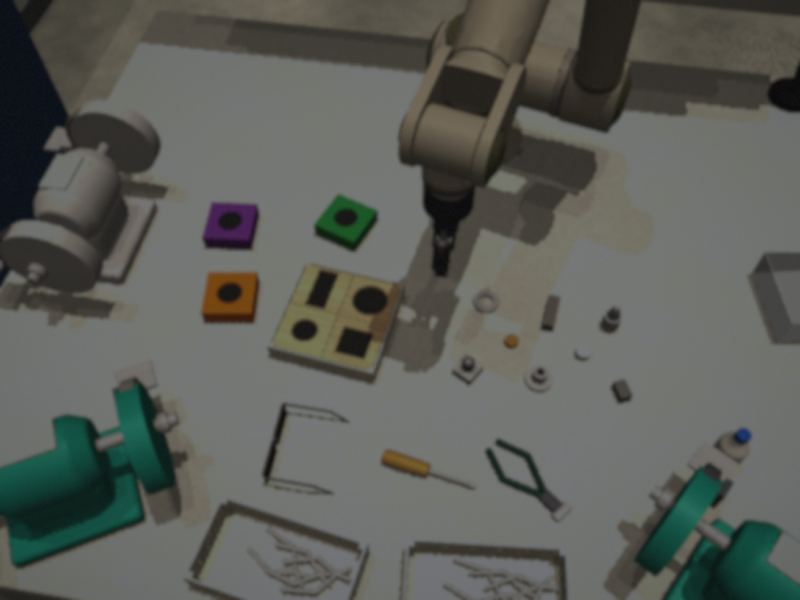

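View pics/wrist0.png

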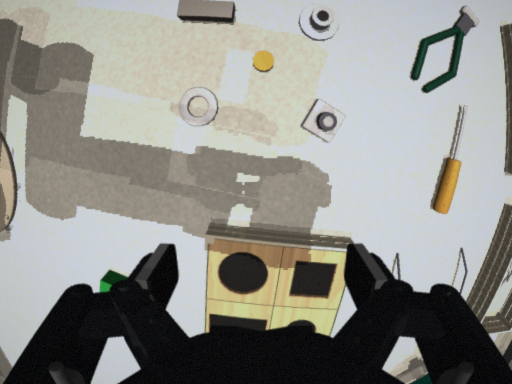

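The scene view shows the basket at about (335,320): trough top-left (320,288), big round top-right (370,300), small round bottom-left (305,330), square bottom-right (355,343). The parts lie to its right: flat ring (486,300), long stone (550,312), spindle (612,318), clamp (467,368), flange (539,377), stub (622,390). I'll enlarge for a close reading.

```bash
cat > h.py <<'E'
import numpy as np, cv2
from scipy.spatial.transform import Rotation as Rt
def ray(m,u,v,fish=False):
    x=(u-m['cx'])/m['fx'];y=(v-m['cy'])/m['fy']
    if fish:
        t=np.hypot(x,y);s=np.sin(t)/t if t>0 else 1
        d=np.array([x*s,-y*s,-np.cos(t)])
    else: d=np.array([x,-y,-1.])
    return Rt.from_euler('xyz',m['rotation']).apply(d)
def hit(m,u,v,z,fish=False):
    d=ray(m,u,v,fish);p=np.array(m['xyz']);return (p+d*(z-p[2])/d[2])[:2]
E
python3 - <<'E'
import cv2
a=cv2.imread("pics/scene0.png")
cv2.imwrite("pics/s1.png",cv2.convertScaleAbs(cv2.resize(a[165:265,165:415],None,fx=3.2,fy=3.2,interpolation=cv2.INTER_CUBIC),alpha=1.5))
a=cv2.imread("pics/wrist0.png")
cv2.imwrite("pics/w1.png",cv2.resize(a[0:330,170:360],None,fx=1.8,fy=1.8,interpolation=cv2.INTER_CUBIC))
E
```

```text
(no output)
```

View pics/s1.png

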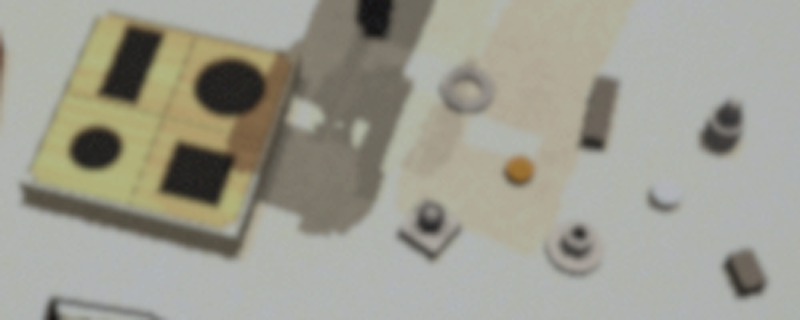

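View pics/w1.png

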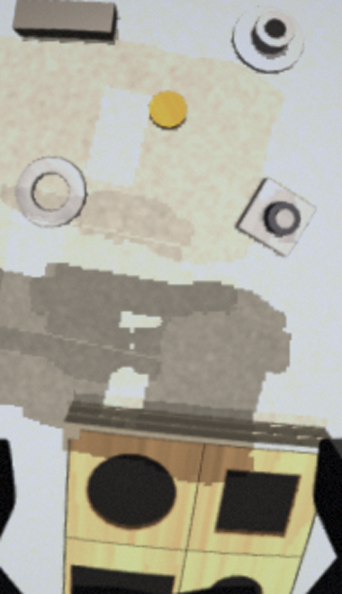

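```bash
cat > m.py <<'E'
from plant import vision
from h import *
S=vision.camera_model("scene");W=vision.camera_model("wrist")
def s(n,x,y,z): print('S',n,hit(S,x/3.2+165,y/3.2+165,z).round(4))
def w(n,x,y,z): print('W',n,hit(W,x/1.8+170,y/1.8,z,True).round(4))
s('trough',131,64,.037);s('tr a',147,29,.037);s('tr b',118,99,.037);s('big',231,87,.037);s('small',96,147,.037);s('sq',197,174,.037)
s('c0',110,14,.039);s('c1',298,54,.039);s('c2',240,236,.039);s('c3',24,184,.039)
s('stone a',609.5,78,.022);s('stone b',593,135.5,.022)
s('spin tip',733,103,.064);s('clamp',431,211,.038);s('flange',578,231,.03);s('stub',744,266,.022);s('ring',466,88,.008)
s('brass',519,170,.012);s('tin',664,194,.012)
w('big',132,491,.037);w('sq',257,502,.037);w('clamp',284,218,.038)
for c in((238,226),(268,181),(315,211),(283,255)):w('ck',*c,.018)
w('flange',275,27,.03);w('stone r',116,20,.022);w('stone br',117,40,0);w('stone bl',13,36,0);w('ring',51,190,.008);w('brass',168,109,.012)
E
python3 m.py
```

```text
S trough [ 0.4926 -0.2266]
S tr a [ 0.4518 -0.2207]
S tr b [ 0.5318 -0.2296]
S big [ 0.5026 -0.1318]
S small [ 0.5842 -0.2372]
S sq [ 0.5968 -0.144 ]
S c0 [ 0.442 -0.258]
S c1 [ 0.4583 -0.0778]
S c2 [ 0.6517 -0.0955]
S c3 [ 0.6319 -0.2892]
S stone a [0.4268 0.2074]
S stone b [0.4917 0.1961]
S spin tip [0.4653 0.3108]
S clamp [0.601  0.0615]
S flange [0.5955 0.1881]
S stub [0.6019 0.3306]
S ring [0.4497 0.0784]
S brass [0.5322 0.1341]
S tin [0.536  0.2627]
W big [ 0.5022 -0.1316]
W sq [ 0.5945 -0.1423]
W clamp [0.6007 0.062 ]
W ck [0.5742 0.055 ]
W ck [0.5938 0.0857]
W ck [0.6267 0.067 ]
W ck [0.6054 0.0363]
W flange [0.5964 0.1895]
W stone r [0.4939 0.1946]
W stone br [0.4928 0.1868]
W stone bl [0.4185 0.1953]
W ring [0.4483 0.08  ]
W brass [0.5278 0.1335]
```

Request:
jog_arm:
  targets: [2,-0.7,0.8,0,0,0.12,0,4,-1.3,1.6,0,0,0.24,0,6,-2,2.4,0,0,0.36,0,8,-2.6,3.2,0,0,0.48,0,10,-3.3,4,0,0,0.6,0,12,-3.9,4.8,0,0,0.72,0,14,-4.6,5.6,0,0,0.84,0,16,-5.2,6.4,0,0,0.96,0,18,-5.9,7.2,0,0,1.08,0,20,-6.5,8,0,0,1.2,0]

```text
time_s: 0.98
tool_pos: [0.4594, 0.2009, 0.1508]
ee_rot: [-3.142, 0.0, 0.365]
force: [0.3, -0.5, -0.4]
finger_gap: 0.996
grip_force: 0.0
```

Request:
jog_arm:
  targets: [0,0,0,0,0,0.12,0,0,0,0,0,0,0.24,0,0,0,0,0,0,0.36,0,0,0,0,0,0,0.51,0,0,0,0,0,0,0.51,0,0,0,0,0,0,0.51,0]

```text
time_s: 1.48
tool_pos: [0.4599, 0.2, 0.1512]
ee_rot: [3.141, 0.0, -0.138]
force: [-0.0, 0.2, -0.2]
finger_gap: 1.0
grip_force: 0.0
```

```bash
python3 - <<'E'
from plant import arm,vision
import cv2
print(arm.get_obs()['tool_pos'],arm.get_obs()['ee_rot'],arm.get_obs()['joints'],arm.get_obs()['time_s'])
m=vision.camera_model("wrist");print(m)
cv2.imwrite("pics/w2.png",cv2.resize(vision.snapshot("wrist"),(800,600),interpolation=cv2.INTER_CUBIC))
E
```

```text
[0.45992496 0.19995648 0.15115986] [ 3.14148800e+00  3.13348877e-04 -1.37525890e-01] [ 1.76079400e-01  3.41905057e-01  1.67982815e+00 -3.20191190e-06
  1.12018980e+00  1.88440300e+00] 1.4833
{'fx': 297.3186396354542, 'fy': 297.3186396354542, 'cx': 260.85686055740814, 'cy': 195.39439283999872, 'xyz': array([0.53184723, 0.19086205, 0.29259471]), 'rotation': array([-2.88391081e-01,  3.40095591e-04, -1.70741439e+00])}
```

View pics/w2.png

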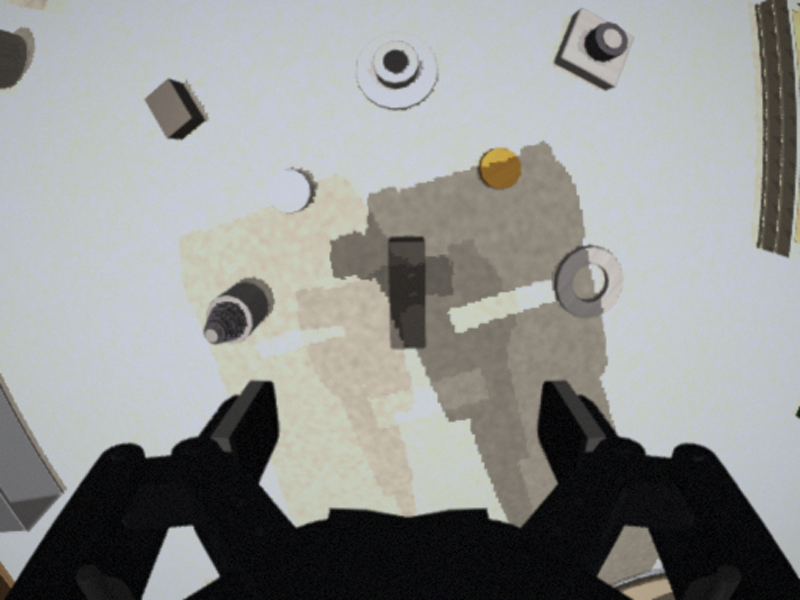

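The stone sits at (407,295), upright in the view, so it is aligned with the tool. The spindle tip is at (212,332), and the flange hub and clamp screw are at (396,63) and (609,40).

```bash
python3 - <<'E'
from plant import vision
from h import *
W=vision.camera_model("wrist")
for n,x,y,z in(('st',407.5,295,.022),('st top',407.5,241,.022),('st bot',408,348,.022),('tip',212,332,.064),('shoulder',233,316,.036),('hub',396,63,.03),('screw',609,40,.038)):
    print(n,hit(W,x/1.5625,y/1.5625,z,True).round(4))
E
```

```text
st [0.4588 0.201 ]
st top [0.4914 0.1966]
st bot [0.4247 0.2054]
tip [0.464  0.3102]
shoulder [0.4641 0.3077]
hub [0.5946 0.189 ]
screw [0.5995 0.0647]
```

Request:
jog_arm:
  targets: [-0.1,-0.1,4,0,0,0,60,-0.1,-0.1,8,0,0,0,60,-0.1,-0.1,11,0,0,0,60,-0.1,-0.1,13,0,0,0,60,-0.1,-0.1,14.5,0,0,0,60,-0.1,-0.1,14.5,0,0,0,60,-0.1,-0.1,14.5,0,0,0,230,-0.1,-0.1,14.5,0,0,0,230,-0.1,-0.1,14.5,0,0,0,230,-0.1,-0.1,14.5,0,0,0,230]
  newtons: 50

```text
time_s: 2.37
tool_pos: [0.4599, 0.2013, 0.0076]
ee_rot: [-3.141, -0.002, -0.139]
force: [-0.2, -0.5, 1.4]
finger_gap: 0.239
grip_force: 49.0
```

Request:
jog_arm:
  targets: [0,0,0,0,0,0,255,0,0,0,0,0,0,255,0,0,0,0,0,0,255,0,0,0,0,0,0,255,0,0,0,0,0,0,255]
  newtons: 50

```text
time_s: 2.78
tool_pos: [0.4599, 0.2013, 0.0076]
ee_rot: [-3.141, -0.002, -0.139]
force: [-1.8, -0.1, 6.3]
finger_gap: 0.241
grip_force: 49.8
```

Request:
jog_arm:
  targets: [0,0,-1,0,0,0,255,0,0,-3,0,0,0,255,0,0,-6,0,0,0,255,0,0,-9,0,0,0,255,0,0,-12,0,0,0,255,0.4,2,-13.5,0,0,0,255,1,5,-14,0,0,0,255,1.8,8,-14,0,0,0,255,2.6,12,-14,0,0,0,255,3.5,16,-14,0,0,0,255]

```text
time_s: 3.62
tool_pos: [0.4712, 0.0366, 0.1474]
ee_rot: [-3.142, -0.001, -0.138]
force: [1.4, 0.1, -0.5]
finger_gap: 0.244
grip_force: 49.1
```

Request:
jog_arm:
  targets: [0.8,3.8,0,0,0,-0.02,255,1.7,7.6,0,0,0,-0.02,255,2.6,11.4,0,0,0,-0.02,255,3.4,15.2,0,0,0,-0.02,255,4.3,19,0,0,0,-0.02,255,5,22,0,0,0,-0.02,255,5.4,24.5,0,0,0,-0.02,255,5.7,25.8,0,0,0,-0.02,255,5.7,25.8,0,0,0,-0.02,255,5.7,25.8,0,0,0,-0.02,255]

```text
time_s: 4.45
tool_pos: [0.4921, -0.2251, 0.1465]
ee_rot: [-3.141, 0.0, -0.12]
force: [0.3, 0.1, -1.1]
finger_gap: 0.245
grip_force: 49.1
```

```bash
python3 - <<'E'
from plant import arm,vision
import cv2
print(arm.get_obs())
m=vision.camera_model("wrist");print(m)
cv2.imwrite("pics/w3.png",cv2.resize(vision.snapshot("wrist"),(800,600),interpolation=cv2.INTER_CUBIC))
E
```

```text
{'time_s': 4.45, 'joints': array([-6.45758216e-01,  4.27989214e-01,  1.56589228e+00,  3.17330118e-04,
        1.14804810e+00,  1.04454038e+00]), 'joint_vel': array([ 0.02787872, -0.01014824,  0.01675174,  0.00184989, -0.00212437,
        0.00262638]), 'joint_torque': array([ -1.80118605, -44.33409333, -24.92937505,  -0.08798545,
        -0.04833333,  -0.06982874]), 'tool_pos': array([ 0.49212917, -0.22512104,  0.14654717]), 'ee_rot': array([-3.14117320e+00,  1.46031377e-04, -1.19632482e-01]), 'force': array([ 0.3490183 ,  0.0750458 , -1.10605202]), 'moment': array([-0.04561053, -0.01774781,  0.04544783]), 'grip_force': 49.082234501838684, 'finger_gap': 0.24467635059368556}
{'fx': 297.3186396354542, 'fy': 297.3186396354542, 'cx': 260.85686055740814, 'cy': 195.39439283999872, 'xyz': array([ 0.56419336, -0.23298417,  0.28799512]), 'rotation': array([-2.88211756e-01,  8.89031133e-04, -1.68950955e+00])}
```

View pics/w3.png

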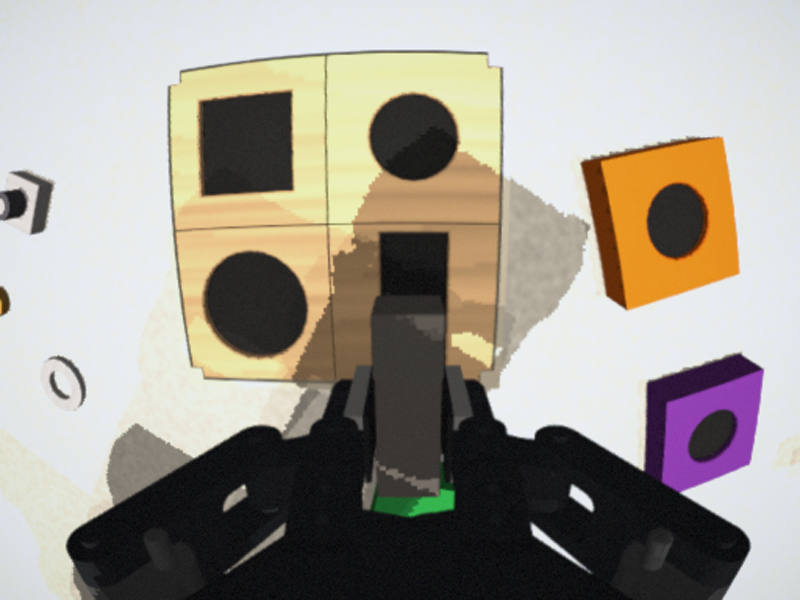

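Stone held straight over the trough. Recess pixels: square (247,145), big round (255,304), small round (414,137), trough far edge (414,234).

```bash
python3 - <<'E'
from plant import vision
from h import *
W=vision.camera_model("wrist")
for n,x,y,z in(('sq',247,145,.036),('big',255,304,.036),('small',414,137,.036),('tr end',414,234,.036),('stone far bottom?',408,299,.145),('stone far top',408,335,.165)):
    print(n,hit(W,x/1.5625,y/1.5625,z,True).round(4))
E
```

```text
sq [ 0.5925 -0.1458]
big [ 0.5014 -0.1345]
small [ 0.5825 -0.2376]
tr end [ 0.53   -0.2315]
stone far bottom? [ 0.5243 -0.2275]
stone far top [ 0.5194 -0.227 ]
```

Request:
jog_arm:
  targets: [0,0.2,2,0,0,0,255,0,0.2,5,0,0,0,255,0,0.2,8,0,0,0,255,0,0.2,9.5,0,0,0,255,0,0.2,10.2,0,0,0,255,0,0.2,10.7,0,0,0,255,0,0.2,10.7,0,0,0,255]

```text
time_s: 5.08
tool_pos: [0.4923, -0.2269, 0.0396]
ee_rot: [3.142, -0.0, -0.118]
force: [-0.4, 0.3, -0.3]
finger_gap: 0.24
grip_force: 49.1
```

Request:
jog_arm:
  targets: [0,0,0,0,0,0,130,0,0,0,0,0,0,130,0,0,0,0,0,0,130,0,0,0,0,0,0,130,0,0,-2,0,0,0,100,0,0,-5,0,0,0,50,0,0,-8,0,0,0,0,0,0,-11,0,0,0,0,0,0,-11,0,0,0,0]

```text
time_s: 5.83
tool_pos: [0.4941, -0.2291, 0.1553]
ee_rot: [3.136, -0.009, -0.119]
force: [-0.3, -0.2, 1.1]
finger_gap: 0.998
grip_force: 0.0
```

Request:
jog_arm:
  targets: [0.4,-3,0,0,0,0,0,0.8,-7,0,0,0,0,0,1.3,-11,0,0,0,0,0,1.8,-15,0,0,0,0,0,2.3,-19,0,0,0,0,0,2.8,-23,0,0,0,0,0,3.3,-27,0,0,0,0,0,3.8,-31,0,0,0,0,0,4.3,-35,0,0,0,0,0,4.8,-39,0,0,0,0,0]

```text
time_s: 6.67
tool_pos: [0.5861, 0.156, 0.1493]
ee_rot: [3.142, -0.0, -0.119]
force: [0.3, -0.2, 0.2]
finger_gap: 0.999
grip_force: 0.0
```

Request:
jog_arm:
  targets: [0.5,-3.5,1,0,0,0,0,0.5,-3.5,1,0,0,0,0,0.5,-3.5,1,0,0,0,0]

```text
time_s: 6.92
tool_pos: [0.5947, 0.1895, 0.1383]
ee_rot: [3.141, 0.001, -0.116]
force: [-0.1, -0.5, 0.5]
finger_gap: 0.997
grip_force: 0.0
```

```bash
python3 - <<'E'
from plant import arm,vision
import cv2, numpy as np
o=arm.get_obs();print(o['tool_pos'],o['ee_rot'])
w=vision.snapshot("wrist");s=vision.snapshot("scene")
a=cv2.resize(w,None,fx=.98,fy=.98)
b=cv2.convertScaleAbs(cv2.resize(s[165:245,165:265],(500,400),interpolation=cv2.INTER_CUBIC),alpha=1.5)
c=np.zeros((400,1002,3),np.uint8);c[:376,:502]=a;c[:,502:]=b
cv2.imwrite("pics/c4.png",cv2.resize(c,None,fx=.798,fy=.798))
E
```

```text
[0.59473149 0.18954819 0.13825013] [ 3.14118855e+00  1.35853086e-03 -1.16498129e-01]
```

View pics/c4.png

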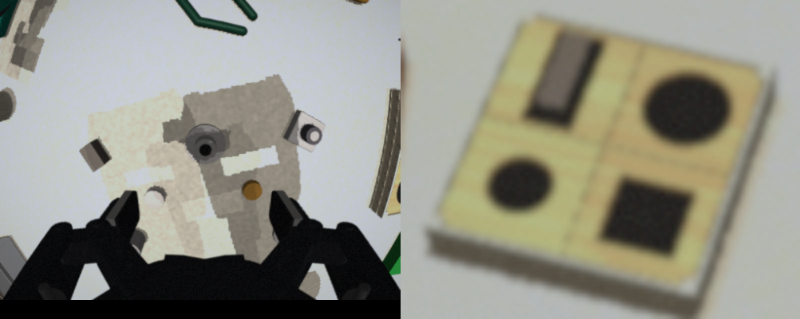

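The stone lies in the trough, between the walls. The flange hub at (205,148) is centred between the fingers.

Request:
jog_arm:
  targets: [0,0,4,0,0,0,60,0,0,8,0,0,0,60,0,0,11,0,0,0,60,0,0,12.4,0,0,0,60,0,0,12.7,0,0,0,60,0,0,12.7,0,0,0,230,0,0,12.7,0,0,0,230,0,0,12.7,0,0,0,255,0,0,12.7,0,0,0,255,0,0,12.7,0,0,0,255]

```text
time_s: 7.85
tool_pos: [0.5963, 0.1879, 0.0144]
ee_rot: [-3.141, -0.003, -0.119]
force: [-0.8, -1.5, 6.6]
finger_gap: 0.281
grip_force: 49.0
```

Request:
jog_arm:
  targets: [0,0,0,0,0,0,255,0,0,0,0,0,0,255,0,0,-1,0,0,0,255,0,0,-3,0,0,0,255,0,0,-6,0,0,0,255,0,0,-9,0,0,0,255,0,0,-12,0,0,0,255,0,0,-14,0,0,0,255,0,0,-14,0,0,0,255]

```text
time_s: 8.6
tool_pos: [0.5969, 0.1884, 0.1581]
ee_rot: [-3.139, -0.009, -0.119]
force: [0.6, -0.9, -1.0]
finger_gap: 0.278
grip_force: 49.2
```

Request:
jog_arm:
  targets: [-0.3,1.5,0,0,0,0,255,-0.8,4.5,0,0,0,0,255,-1.4,8.3,0,0,0,0,255,-2,12,0,0,0,0,255,-2.7,16,0,0,0,0,255,-3.4,20,0,0,0,0,255,-4,24,0,0,0,0,255,-4.7,28,0,0,0,0,255,-5.2,31,0,0,0,0,255,-5.5,32.9,0,0,0,0,255]

```text
time_s: 9.43
tool_pos: [0.5, -0.1346, 0.1518]
ee_rot: [3.142, 0.001, -0.122]
force: [0.5, 0.3, -1.4]
finger_gap: 0.277
grip_force: 49.4
```

Request:
jog_arm:
  targets: [0,0,0,0,0,0,255,0,0,0,0,0,0,255]

```text
time_s: 9.6
tool_pos: [0.5009, -0.1324, 0.1518]
ee_rot: [-3.141, 0.001, -0.121]
force: [-0.3, 0.5, -1.6]
finger_gap: 0.284
grip_force: 49.4
```

```bash
python3 - <<'E'
from plant import arm,vision
import cv2
o=arm.get_obs();print(o['tool_pos'],o['ee_rot'],o['force'])
cv2.imwrite("pics/w5.png",cv2.resize(vision.snapshot("wrist"),(800,600),interpolation=cv2.INTER_CUBIC))
E
```

```text
[ 0.50090812 -0.13244553  0.15181897] [-3.14100592e+00  9.11209016e-04 -1.21107500e-01] [-0.33920082  0.53477622 -1.63416553]
```

View pics/w5.png

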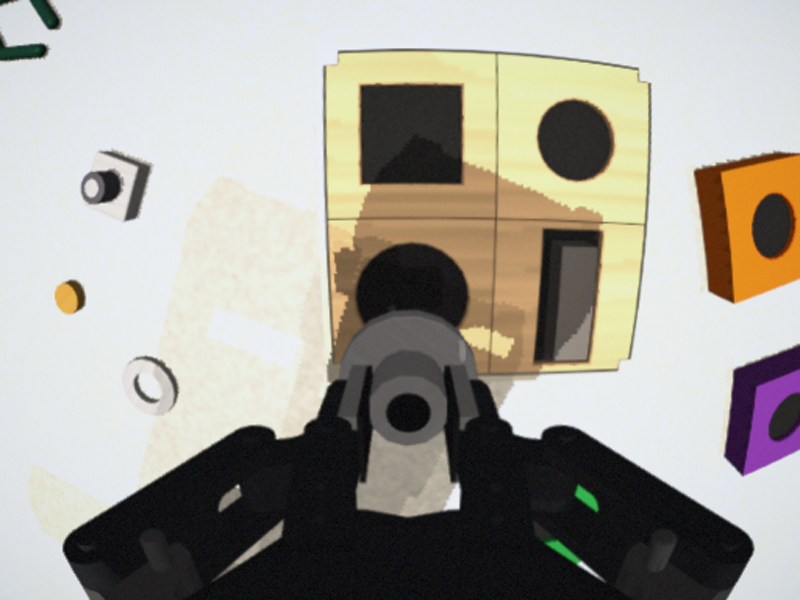

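The flange is held upright over the big round nest, and the stone lies properly in its trough at (570,300). Lowering.

Request:
jog_arm:
  targets: [0.1,0,2,0,0,0,255,0.1,0,5,0,0,0,255,0.1,0,8,0,0,0,255,0.1,0,9.5,0,0,0,255,0.1,0,10.2,0,0,0,255,0.1,0,10.6,0,0,0,255,0.1,0,10.8,0,0,0,255,0.1,0,10.8,0,0,0,255]

```text
time_s: 10.32
tool_pos: [0.503, -0.1316, 0.0455]
ee_rot: [3.141, -0.001, -0.118]
force: [-0.0, -0.8, -1.4]
finger_gap: 0.281
grip_force: 49.5
```

Request:
jog_arm:
  targets: [0,0,0,0,0,0,130,0,0,0,0,0,0,130,0,0,0,0,0,0,130,0,0,0,0,0,0,130,0,0,-2,0,0,0,100,0,0,-5,0,0,0,50,0,0,-8,0,0,0,0,0,0,-11,0,0,0,0,0,0,-12,0,0,0,0,0,0,-12,0,0,0,0]

```text
time_s: 11.15
tool_pos: [0.5035, -0.1327, 0.1668]
ee_rot: [3.14, -0.005, -0.119]
force: [0.2, 0.6, -0.4]
finger_gap: 0.998
grip_force: 0.0
```

Request:
jog_arm:
  targets: [-0.7,-3.5,0,0,0,0,0,-1.5,-7.5,0,0,0,0,0,-2.4,-11.5,0,0,0,0,0,-3.2,-15.5,0,0,0,0,0,-4,-19.5,0,0,0,0,0,-4.9,-23.5,0,0,0,0,0,-5.7,-27.5,0,0,0,0,0,-6.5,-31.5,0,0,0,0,0,-7.4,-35.5,0,0,0,0,0,-8.2,-39.5,0,0,0,0,0]

```text
time_s: 11.98
tool_pos: [0.4667, 0.2716, 0.1626]
ee_rot: [3.141, 0.002, -0.119]
force: [1.5, -0.1, -0.2]
finger_gap: 1.0
grip_force: 0.0
```

Request:
jog_arm:
  targets: [-0.8,-3.8,0,0,0,0,0,-0.8,-3.8,0,0,0,0,0,-0.8,-3.8,0,0,0,0,0]

```text
time_s: 12.23
tool_pos: [0.4634, 0.3097, 0.1623]
ee_rot: [3.14, 0.002, -0.116]
force: [-0.7, -0.0, 0.6]
finger_gap: 0.999
grip_force: 0.0
```

```bash
python3 - <<'E'
from plant import arm,vision
import cv2, numpy as np
o=arm.get_obs();print(o['tool_pos'],o['ee_rot'])
w=vision.snapshot("wrist");s=vision.snapshot("scene")
a=w[150:384,130:390]
b=cv2.convertScaleAbs(s[165:245,165:265],alpha=1.5)
a=cv2.resize(a,(444,400),interpolation=cv2.INTER_CUBIC);b=cv2.resize(b,(356,285),interpolation=cv2.INTER_CUBIC)
c=np.zeros((400,800,3),np.uint8);c[:,:444]=a;c[:285,444:]=b
cv2.imwrite("pics/c6.png",c)
E
```

```text
[0.46343402 0.30968349 0.16231084] [ 3.14011961e+00  2.46411868e-03 -1.16067628e-01]
```

View pics/c6.png

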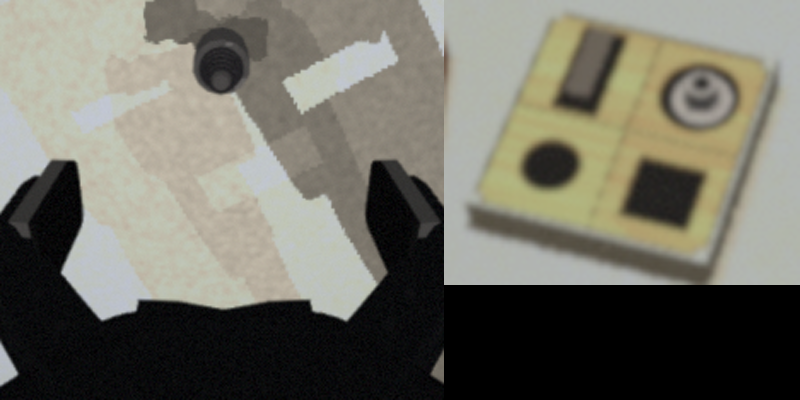

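The flange sits in the big round nest and the spindle is centred between the fingers. Grasping.

Request:
jog_arm:
  targets: [0.1,0,4,0,0,0,40,0.1,0,8,0,0,0,40,0.1,0,11.5,0,0,0,40,0.1,0,14,0,0,0,40,0.1,0,14.9,0,0,0,40,0.1,0,14.9,0,0,0,40,0.1,0,14.9,0,0,0,230,0.1,0,14.9,0,0,0,255,0.1,0,14.9,0,0,0,255,0.1,0,14.9,0,0,0,255]

```text
time_s: 13.17
tool_pos: [0.4665, 0.3087, 0.0172]
ee_rot: [-3.14, -0.003, -0.119]
force: [-0.8, -0.3, 5.4]
finger_gap: 0.35
grip_force: 49.0
```

Request:
jog_arm:
  targets: [0,0,0,0,0,0,255,0,0,0,0,0,0,255,0,0,0,0,0,0,255]

```text
time_s: 13.42
tool_pos: [0.4666, 0.3087, 0.0172]
ee_rot: [-3.14, -0.003, -0.119]
force: [0.7, -1.1, 7.1]
finger_gap: 0.354
grip_force: 49.0
```

Request:
jog_arm:
  targets: [0,0,0,0,0,0,100,0,0,0,0,0,0,100,0,0,0.4,0,0,0,100,0,0,0.6,0,0,0,100,0,0,0.6,0,0,0,255,0,0,0.6,0,0,0,255,0,0,0.6,0,0,0,255,0,0,0.6,0,0,0,255,0,0,0.6,0,0,0,255]

```text
time_s: 14.17
tool_pos: [0.4655, 0.3083, 0.0092]
ee_rot: [3.142, 0.0, -0.119]
force: [-0.2, 0.6, -0.9]
finger_gap: 0.364
grip_force: 49.5
```

Request:
jog_arm:
  targets: [0,0,-1,0,0,0,255,0,0,-3,0,0,0,255,0,0,-6,0,0,0,255,0,0,-9,0,0,0,255,0,0,-12,0,0,0,255,0.5,1.5,-14.5,0,0,0,255,1.5,4.3,-15,0,0,0,255,2.7,7.8,-15,0,0,0,255,4,11.5,-15,0,0,0,255,5.2,15,-15,0,0,0,255]

```text
time_s: 15.0
tool_pos: [0.4993, 0.1516, 0.1602]
ee_rot: [-3.142, -0.001, -0.119]
force: [-0.1, 0.8, -2.2]
finger_gap: 0.361
grip_force: 49.8
```

Request:
jog_arm:
  targets: [1.2,3.6,0,0,0,0,255,2.5,7.3,0,0,0,0,255,3.8,11,0,0,0,0,255,5.1,14.7,0,0,0,0,255,6.4,18.4,0,0,0,0,255,7.6,22.1,0,0,0,0,255,8.9,25.8,0,0,0,0,255,10.2,29.5,0,0,0,0,255,11.5,33.2,0,0,0,0,255,12.5,36,0,0,0,0,255]

```text
time_s: 15.83
tool_pos: [0.5806, -0.2221, 0.1599]
ee_rot: [3.141, -0.0, -0.121]
force: [1.1, 0.0, -1.6]
finger_gap: 0.357
grip_force: 49.8
```

Request:
jog_arm:
  targets: [0.5,1.5,0,0,0,0,255,0.5,1.7,0,0,0,0,255,0.5,1.7,0,0,0,0,255]

```text
time_s: 16.08
tool_pos: [0.5833, -0.237, 0.1594]
ee_rot: [-3.141, 0.0, -0.121]
force: [0.4, 0.3, -2.0]
finger_gap: 0.355
grip_force: 49.8
```

```bash
python3 - <<'E'
from plant import arm,vision
import cv2
o=arm.get_obs();print(o['tool_pos'],o['ee_rot'],o['force'])
cv2.imwrite("pics/w7.png",cv2.resize(vision.snapshot("wrist"),(800,600),interpolation=cv2.INTER_CUBIC))
E
```

```text
[ 0.58327797 -0.23704952  0.159426  ] [-3.14130070e+00  3.29006032e-04 -1.20502084e-01] [ 0.44870142  0.3336861  -1.992389  ]
```

View pics/w7.png

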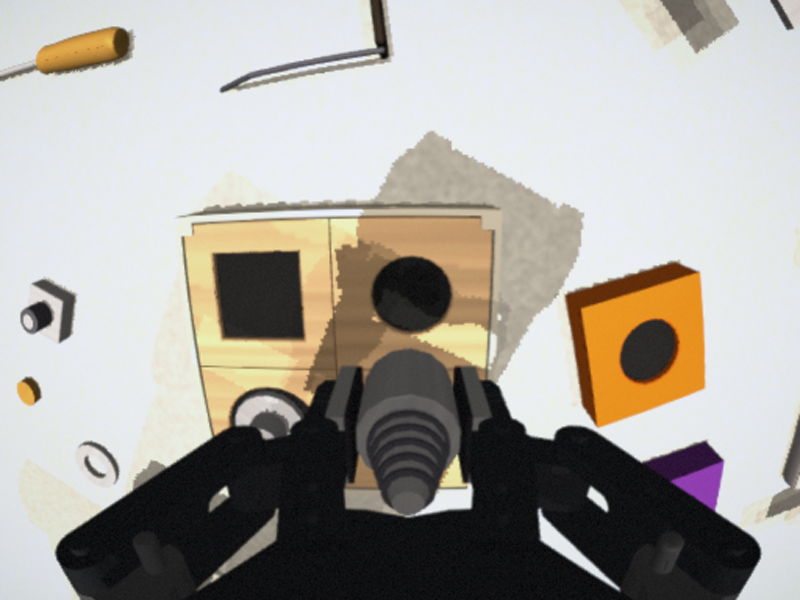

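Request:
jog_arm:
  targets: [0,0,2,0,0,0,255,0,0,5,0,0,0,255,0,0,8,0,0,0,255,0,0,10.3,0,0,0,255,0,0,11.3,0,0,0,255,0,0,11.7,0,0,0,255,0,0,11.8,0,0,0,255,0,0,11.8,0,0,0,255]

```text
time_s: 16.8
tool_pos: [0.5843, -0.2365, 0.0428]
ee_rot: [3.141, -0.002, -0.119]
force: [-0.2, -0.3, -1.6]
finger_gap: 0.357
grip_force: 49.8
```

Request:
jog_arm:
  targets: [0,0,0,0,0,0,110,0,0,0,0,0,0,110,0,0,0,0,0,0,110,0,0,0,0,0,0,90,0,0,-2,0,0,0,60,0,0,-5,0,0,0,30,0,0,-8,0,0,0,0,0,0,-11,0,0,0,0,0,0,-12,0,0,0,0,0,0,-12,0,0,0,0]

```text
time_s: 17.63
tool_pos: [0.5846, -0.2372, 0.1645]
ee_rot: [3.139, -0.005, -0.119]
force: [0.1, 0.1, 0.4]
finger_gap: 0.998
grip_force: 0.0
```

Request:
jog_arm:
  targets: [-0.2,-3.5,0,0,0,0,0,-0.5,-7.5,0,0,0,0,0,-0.7,-11.5,0,0,0,0,0,-1,-15.5,0,0,0,0,0,-1.2,-19.5,0,0,0,0,0,-1.5,-23.5,0,0,0,0,0,-1.8,-27,0,0,0,0,0,-1.9,-29.9,0,0,0,0,0,-1.9,-29.9,0,0,0,0,0,-1.9,-29.9,0,0,0,0,0]

```text
time_s: 18.47
tool_pos: [0.5997, 0.0638, 0.1597]
ee_rot: [3.141, 0.002, -0.117]
force: [-0.2, -0.8, -0.4]
finger_gap: 0.997
grip_force: 0.0
```

```bash
python3 - <<'E'
from plant import arm,vision
import cv2, numpy as np
o=arm.get_obs();print(o['tool_pos'],o['ee_rot'],vision.camera_model("wrist"))
w=vision.snapshot("wrist");s=vision.snapshot("scene")
a=w[130:364,130:390]
b=cv2.convertScaleAbs(s[165:245,165:265],alpha=1.5)
a=cv2.resize(a,(444,400),interpolation=cv2.INTER_CUBIC);b=cv2.resize(b,(356,285),interpolation=cv2.INTER_CUBIC)
c=np.zeros((400,800,3),np.uint8);c[:,:444]=a;c[:285,444:]=b
cv2.imwrite("pics/c8.png",c)
E
```

```text
[0.59967441 0.06376225 0.15967905] [ 3.14139384e+00  2.38783608e-03 -1.16782898e-01] {'fx': 297.3186396354542, 'fy': 297.3186396354542, 'cx': 260.85686055740814, 'cy': 195.39439283999872, 'xyz': array([0.67208233, 0.05611266, 0.30094307]), 'rotation': array([-2.90498331e-01,  2.11139869e-04, -1.68669977e+00])}
```

View pics/c8.png

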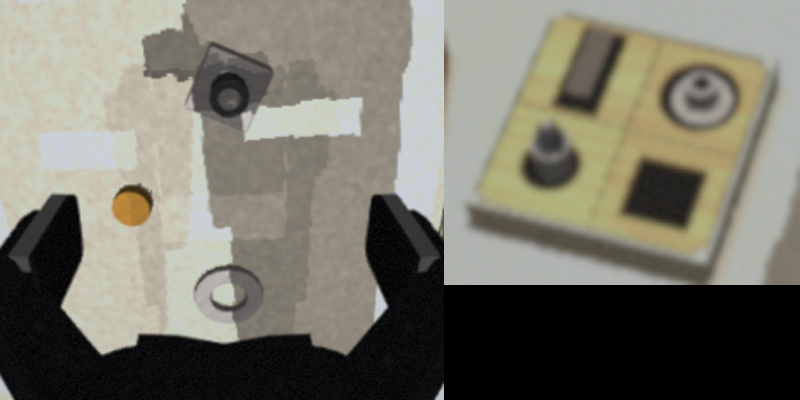

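The spindle stands in its nest. The clamp's screw at (229,95) is about 1 mm off the midline and the block is turned about 25° to the tool. Grasping.

Request:
jog_arm:
  targets: [0,0.1,4,0,0,0,50,0,0.1,8,0,0,0,50,0,0.1,11.5,0,0,0,50,0,0.1,13.3,0,0,0,50,0,0.1,13.9,0,0,0,50,0,0.1,13.9,0,0,0,50,0,0.1,13.9,0,0,0,230,0,0.1,13.9,0,0,0,255,0,0.1,13.9,0,0,0,255,0,0.1,13.9,0,0,0,255]

```text
time_s: 19.4
tool_pos: [0.6008, 0.0614, 0.0236]
ee_rot: [3.142, -0.002, -0.119]
force: [-2.5, 1.2, 19.2]
finger_gap: 0.245
grip_force: 30.2
```

Request:
jog_arm:
  targets: [0,0,0,0,0,0,255,0,0,0,0,0,0,255]

```text
time_s: 19.57
tool_pos: [0.6008, 0.0615, 0.0238]
ee_rot: [3.141, -0.002, -0.119]
force: [-2.6, -0.2, 5.8]
finger_gap: 0.231
grip_force: 48.6
```

Request:
jog_arm:
  targets: [0,0,-1,0,0,0,255,0,0,-3,0,0,0,255,0,0,-6,0,0,0,255,0,0,-9,0,0,0,255,0,0,-11.5,0,0,-0.05,255,0.2,2,-12.5,0,0,-0.12,255,0.5,5,-12.5,0,0,-0.22,255,0.8,8.5,-12.5,0,0,-0.32,255,1.1,12,-12.5,0,0,-0.4,255,1.4,15.5,-12.5,0,0,-0.44,255]

```text
time_s: 20.4
tool_pos: [0.5953, -0.0953, 0.1482]
ee_rot: [3.141, -0.0, 0.326]
force: [0.4, -0.7, -2.6]
finger_gap: 0.235
grip_force: 49.2
```

```bash
python3 - <<'E'
from plant import arm
import numpy as np
o=arm.get_obs();p=o['tool_pos'];y=o['ee_rot'][2];d=np.array([.5935,-.1443])-p[:2]
print(p,y,100*(d[0]*np.cos(y)+d[1]*np.sin(y)),100*(d[0]*np.sin(y)-d[1]*np.cos(y)))
E
```

```text
[ 0.59529114 -0.09527461  0.14817503] 0.3256226509687812 -1.7380186731306955 4.5876209335176865
```

Request:
jog_arm:
  targets: [-1,2.5,0,0,0,0,255,-1.7,4.5,0,0,0,0,255,-1.7,4.5,0,0,0,0,255,-1.7,4.5,0,0,0,0,255]

```text
time_s: 20.73
tool_pos: [0.5935, -0.1427, 0.1477]
ee_rot: [-3.141, -0.0, 0.319]
force: [-0.5, -1.0, -2.5]
finger_gap: 0.23
grip_force: 49.2
```

```bash
python3 - <<'E'
from plant import arm,vision
import cv2
o=arm.get_obs();print(o['tool_pos'],o['ee_rot'],o['force'])
cv2.imwrite("pics/w9.png",cv2.resize(vision.snapshot("wrist"),(800,600),interpolation=cv2.INTER_CUBIC))
E
```

```text
[ 0.59347628 -0.14267936  0.14773058] [-3.14144156e+00 -1.88167501e-04  3.19072133e-01] [-0.45094212 -0.99103184 -2.48139328]
```

View pics/w9.png

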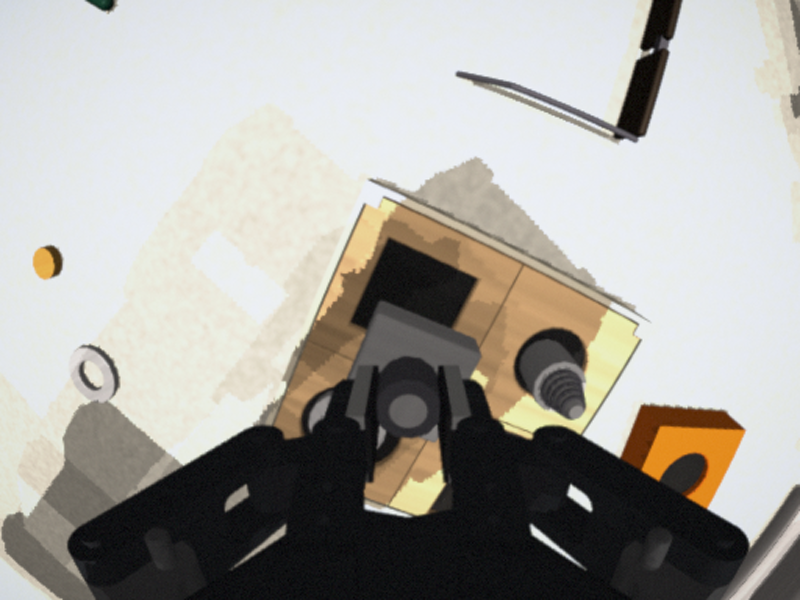

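The block is aligned with the square nest (both edges at about 26° in the view). Lowering.

Request:
jog_arm:
  targets: [0,0.1,2,0,0,0,255,0,0.1,5,0,0,0,255,0,0.1,7.3,0,0,0,255,0,0.1,8.5,0,0,0,255,0,0.1,9,0,0,0,255,0,0.1,9.2,0,0,0,255,0,0.1,9.2,0,0,0,255]

```text
time_s: 21.37
tool_pos: [0.5946, -0.1428, 0.0562]
ee_rot: [3.141, -0.001, 0.321]
force: [-0.0, -0.1, -1.7]
finger_gap: 0.232
grip_force: 49.2
```

Request:
jog_arm:
  targets: [0,0,0,0,0,0,140,0,0,0,0,0,0,140,0,0,0,0,0,0,140,0,0,0,0,0,0,140,0,0,-2,0,0,0,140,0,0,-5,0,0,0,140,0,0,-8,0,0,0,100,0,0,-11,0,0,0,50,0,0,-14,0,0,0,0,0,0,-14,0,0,0,0]

```text
time_s: 22.2
tool_pos: [0.596, -0.1438, 0.2022]
ee_rot: [3.134, -0.008, 0.321]
force: [0.3, -0.1, 1.5]
finger_gap: 0.981
grip_force: 0.0
```

Request:
jog_arm:
  targets: [-1,-4,0,0,0,0,0,-2,-8,0,0,0,0,0,-3,-12,0,0,0,0,0,-4,-16,0,0,0,0,0,-5,-20,0,0,0,0,0,-5,-20,0,0,0,0,0,-5,-20,0,0,0,0,0]

```text
time_s: 22.78
tool_pos: [0.483, 0.0323, 0.1958]
ee_rot: [3.141, -0.001, 0.323]
force: [1.4, -0.1, -0.1]
finger_gap: 0.998
grip_force: 0.0
```

```bash
python3 - <<'E'
from plant import arm,vision
import cv2, numpy as np
print(arm.get_obs()['tool_pos'])
s=vision.snapshot("scene")[165:255,165:400];d=vision.snapshot("side")
b=cv2.convertScaleAbs(cv2.resize(s,(800,306),interpolation=cv2.INTER_CUBIC),alpha=1.5)
c=np.zeros((600,800,3),np.uint8);c[:306]=b;c[306:,:392]=cv2.resize(d,(392,294))
cv2.imwrite("pics/c10.png",c)
E
```

```text
[0.48295791 0.03227065 0.19576179]
```

View pics/c10.png

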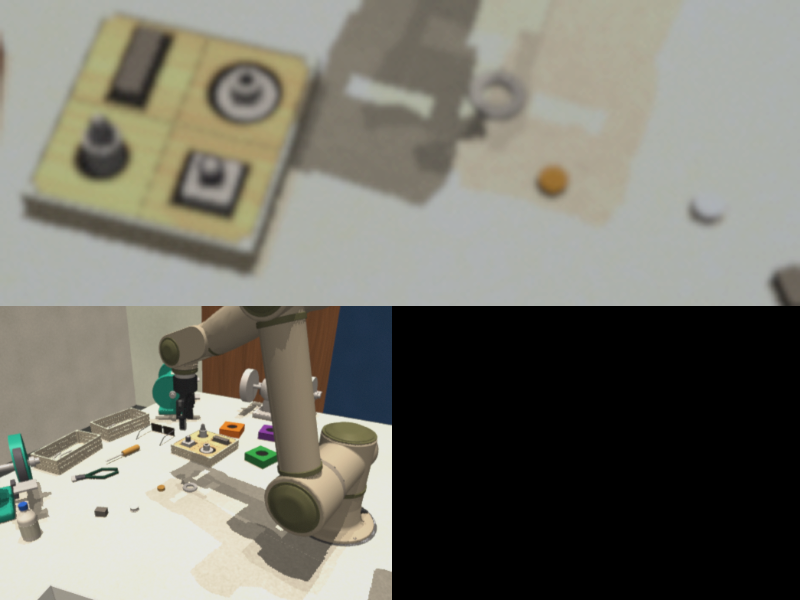

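All four parts sit in their nests: stone (140,65), flange (245,92), spindle (102,150) and clamp (210,180). The ring and stub have not been touched, and the arm is clear. Handing in.

```bash
python3 -c "
from plant import arm
print(arm.job_done())"
```

```text
the job is handed in; nothing more can be done
None
```

The job is handed in at about 23 s: stone, flange, spindle and clamp block each looked upright and fully down in their nests in the last camera picture, and the short stone and flat ring were left where they lay; no verdict was returned.

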